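Find the worn dosing-pump channel with a gap gauge

ROBOT

A 6-joint arm with a two-finger parallel gripper is mounted at the origin on the work surface. World frame = base frame: x ahead of the robot, y to its left, z up, the work surface at z = 0. Lengths are in m, angles in rad, forces in N, time in s.
With the tool pointing down it reaches from about 0.35 to 0.925 m from the base axis. Payload 6.4 kg.
Tool frame: the origin (TCP) lies at the very end of the fingers, on their centre line; the grasp point (between the pads) lies 19 mm behind it; z points along the fingers, y is the line along which they close (so a half turn about z gives the same grasp; the last joint's range is limited). The gripper opens to 85 mm and grips with 20 to 120 N. Pads are 22 mm wide; open, the fingers measure 114 mm over their backs; the gripper's body (76 mm by 85 mm) begins 54 mm behind the grasp point. The pads swing forward as they close: fully open they stand 13 mm farther back than shut.
Start: joints at [-1.332, 0.245, 1.558, -0, 1.339, -0.174], TCP at [0.261, -0.595, 0.231] pointing down, gripper open.
Joint ranges: [-3.13, 3.13], [-1.02, 2.26], [0.13, 2.54], [-0.95, 4.09], [0.21, 2.88], [-2.74, 2.74]. Speed limits (rad/s): [2.57, 2.57, 3.14, 3.14, 3.14, 3.14].

INTERFACE

Orientations are given as a unit quaternion [w, x, y, z].
In Python, from bench import * gives the robot as it stands. The module is installed in compiled form; this text tells all that it offers.
- The arm moves only by the tool step_arm, never from a script. Its argument "commands" is a list of rows, each a list of 2 entries, a list of its own where there are three numbers: the shift along the tool's x, y, z in cm, then the turn, a rotation vector about the tool's x, y, z in rad. A call has 1 to 8 rows; each row shifts and turns the commanded pose from where the row before left it, along the tool's axes as they then stand; what a row does not reach is not made up. A row lasts 1/12 s, in which the tool goes at most 41.7 mm and 7.16 degrees, less where a joint would pass 70% of its speed; a pose out of reach is approached as far as the arm can. A call is refused whole if a number of a shift passes 4.17 or a number of a turn 0.125, either way. A call with a gripper value outside its range is refused whole. "gripper" is the closure, from -1 (fully open) to 1 (shut), set as the call begins (left out, the last holds). The fingers move at their own pace and stop on an object; "force" is the grip in N (left out, the last holds). Time passes only in rows, so rows that do not move let the fingers close. It gives the time, the measured TCP pose, the force, the opening and the grip force at its end, in the units of the state.
- sense(): the state, without advancing time (a new reading comes with each control period).
- camera(name): name is "side" or "top"; returns the picture (480x640x3 uint8, red, green, blue); there is no depth.
- camera_info(name): a dict with "mtx" (3x3 intrinsics, pixels), "R" (3x3) and "t" (3): a world point X has camera coordinates R X + t. Camera axes: x right, y down, z forward; pixel columns grow to the right and rows downward; lengths in m; the calibration is good to about 2 mm. A picture is of the moment at which its call begins. camera_info takes no time and is no camera call.
- sign_off(): hands the job in; it is judged then, once.
The state is a dict: "clock": time; "joint_pos": joint angles; "dq": joint speeds; "joint_efforts": joint torques, N m; "eef_pos": TCP position; "ee_rot": TCP orientation; "force": force on the tool from outside, world axes, zero at the start; "moment": the same for the moment, N m; "gripper_width": opening from 0.0 (shut) to 1.0 (fully open); "grasp_force": force on a finger pad.
Only numpy, scipy, OpenCV 4.12 (cv2) and the standard library are available. Lean on these libraries where they do the work, as an engineer would, in place of code of your own. Each camera call takes 0.05 s, during which the arm holds its last target. There are 200 camera calls.

TASK

One of the three channels of the dosing pump has worn, so that the flat gap gauge goes into its slot right up to the gauge's shoulder; in the other two a roller stops the blade half way, and from outside all three look alike. Take the gauge out of its slanted stand, feel for the worn channel with gentle pushes from above, press the gauge lightly but fully home there with the gripper, and let go so that it stays standing in that slot as a marker. Leave everything else on the bench where it is.

Things in the scene. Friction and masses are not known exactly. Their poses are not given: they have to be found in the camera images.
- gauge: gap gauge, 112 mm long: flat steel blade 36 (x) x 4 (y) x 42 mm, steel shoulder plate 56 x 24 x 8 mm, black grip block 36 (x) x 16 (y) x 62 mm. Origin: centre of the shoulder's underside, where the blade begins; z along the grip: shoulder z 0 to 8, grip z 8 to 70 mm. Half-turn symmetric about z. Starts in the stand, leaning about 29 degrees, grip towards the robot, in the plane of the blade
- gauge_tip (a point): middle of the blade's lower end, 42 mm below the gauge's origin (gauge z = -42 mm)
- stand: fixed stand for the gauge: an aluminium block 70 x 45 x 52 mm slanted by 29 degrees on a dark steel foot 110 x 75 x 6 mm, with a pocket 40 x 7.5 mm and 48 mm deep in its slanted top. Origin: on the bench under its middle; x along the foot's length, away from the robot; z up
- stand_mouth (a point): centre of the mouth of the stand's pocket; in the stand's frame at x = -25, z = 68 mm. The pocket goes down and away from the robot at 29 degrees from vertical
- pump: fixed dosing pump: a grey block 100 mm (its x) x 170 mm (its y) x 80 mm high, three slots in its flat top, and a dark round motor 68 mm thick, top 74 mm above the bench, standing out 112 mm beyond the block on its +x side. Origin: on the bench under the middle of the block; z up
- slot_left (a point): centre of the mouth of the slot at pump y = +45 mm, 80 mm above the bench. Each slot is upright, 39 mm along the pump's x, 6.5 mm along its y, with 3 mm chamfers. In the worn channel (any of the three) a blade goes more than 42 mm deep; in the others a roller stops it 20 mm down
- slot_mid (a point): the same for the slot at pump y = 0
- slot_right (a point): the same for the slot at pump y = -45 mm
- nutrient: bystander: white bottle, 66 mm across, 170 mm high; origin under its middle
- buffer_jar: bystander: brown glass jar with black cap, 72 mm across, 90 mm high; origin under its middle
- pot: bystander: empty black plant pot, 100 mm across, 95 mm high; origin under its middle
- collar_a: bystander: white plant collar (ring) lying flat, 90 mm across, 12 mm high; origin under its middle
- collar_b: bystander: a second such collar
- wrench: bystander: wrench lying on the bench
- screwdriver: bystander: screwdriver lying on the bench
Not all that is in view belongs to the job. Several things have the shape of the gauge; the one meant has the colours described above.

How it is judged:
By the outcome, as a careful person would: the job done as asked, in the order asked, and still so for the second after the job is handed in, with the robot touching nothing.
It also fails if it takes over 51 s, if anything falls off the work surface, if the arm or the gripper's body presses on something with over 40 N, if the wrist force passes 120 N, or if a joint passes its speed limit or range.

## Working session

There is one attempt and no reset: what is moved stays moved. The work goes in short steps, Python scripts to look and compute and a tool call to move; the robot and the scene stay as the last step left them, time stands still between calls to the robot, and variables do not carry over. Pictures are saved under pics/ and viewed, at most 10 in all, crops included, and the job is handed in when it is done.

Besides the shell and the picture viewer there is one more tool, called after "Emit:" as name(argument=value, ...) on one line, values as JSON. step_arm: Moves the arm, as the interface text tells. Its arguments: {"type":"object","properties":{"commands":{"type":"array"},"gripper":{"type":"number"},"force":{"type":"number"}},"required":["commands"]}

```bash
mkdir -p pics; python3 - <<'E'
from bench import *
import cv2
for n in("side","top"):
    cv2.imwrite(f"pics/{n}0.png",camera(n)[:,:,::-1]); i=camera_info(n); print(n,i["mtx"].tolist(),i["R"].round(4).tolist(),i["t"].round(4).tolist())
print(sense())
E
```

```text
side [[550.0100931870339, 0.0, 326.85257128984045], [0.0, 550.0100931870339, 235.5637816263722], [0.0, 0.0, 1.0]] [[-0.9527, -0.3034, -0.0158], [-0.2098, 0.6946, -0.6881], [0.2198, -0.6523, -0.7254]] [0.4321, 0.1854, 1.41]
top [[590.9188013517638, 0.0, 320.8851796932773], [0.0, 590.9188013517638, 245.08669927054243], [0.0, 0.0, 1.0]] [[-0.0288, -0.9994, -0.018], [-0.9889, 0.0311, -0.1456], [0.1461, 0.0136, -0.9892]] [-0.0023, 0.4478, 1.5286]
{'clock': 0.1, 'joint_pos': array([-1.33208872e+00,  2.45712070e-01,  1.55892325e+00,  8.19184572e-06,
        1.33871473e+00, -1.74088103e-01]), 'dq': array([-0.00089957, -0.0017602 , -0.00181159,  0.00036939, -0.00031928,
       -0.00152445]), 'joint_efforts': array([-2.27399243e-03, -4.30677974e+01, -3.27127969e+01, -3.00108368e-04,
        2.84800000e-03,  4.06113500e-06]), 'eef_pos': array([ 0.26065214, -0.59488643,  0.23029436]), 'ee_rot': array([-8.78367875e-04,  9.78775286e-01,  2.04934544e-01, -2.44023677e-05]), 'force': array([-0.1444217 ,  0.34975037, -0.29758161]), 'moment': array([-0.01116586,  0.00426541,  0.02080094]), 'grasp_force': 0.0, 'gripper_width': 1.0036537106168637}
```

View pics/side0.png

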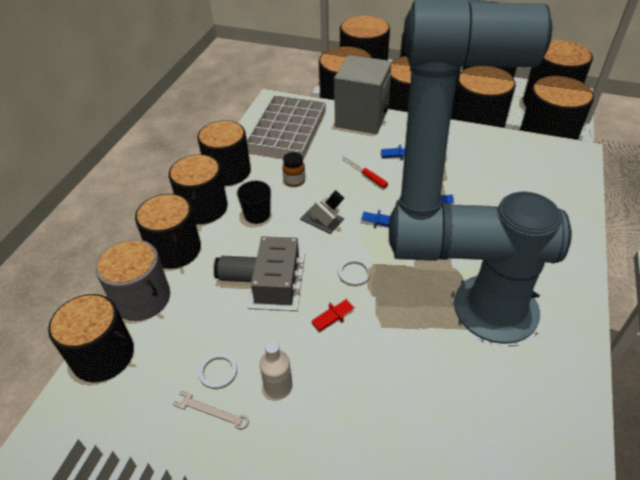

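View pics/top0.png

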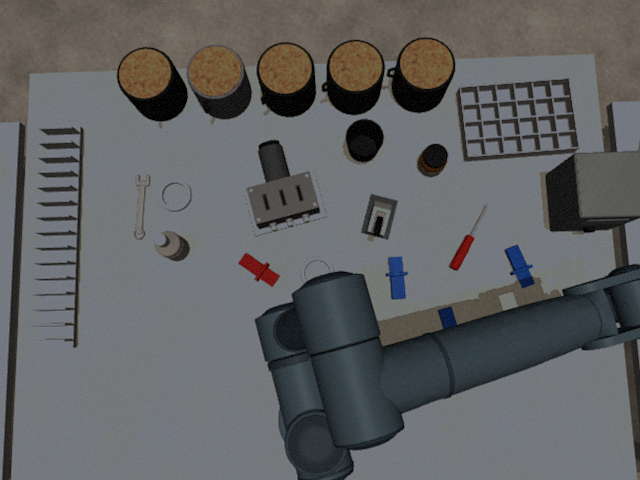

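```bash
python3 - <<'E'
import cv2
t=cv2.imread("pics/top0.png")[135:245,245:405]; s=cv2.imread("pics/side0.png")[180:310,205:355]
cv2.imwrite("pics/topc.png",cv2.convertScaleAbs(cv2.resize(t,None,fx=5,fy=5,interpolation=cv2.INTER_CUBIC),alpha=1.5))
s=cv2.resize(s[:128],None,fx=4.6875,fy=4.6875,interpolation=cv2.INTER_CUBIC)
cv2.imwrite("pics/sidec.png",cv2.convertScaleAbs(s,alpha=1.5)); print(s.shape)
E
```

```text
(600, 703, 3)
```

View pics/topc.png

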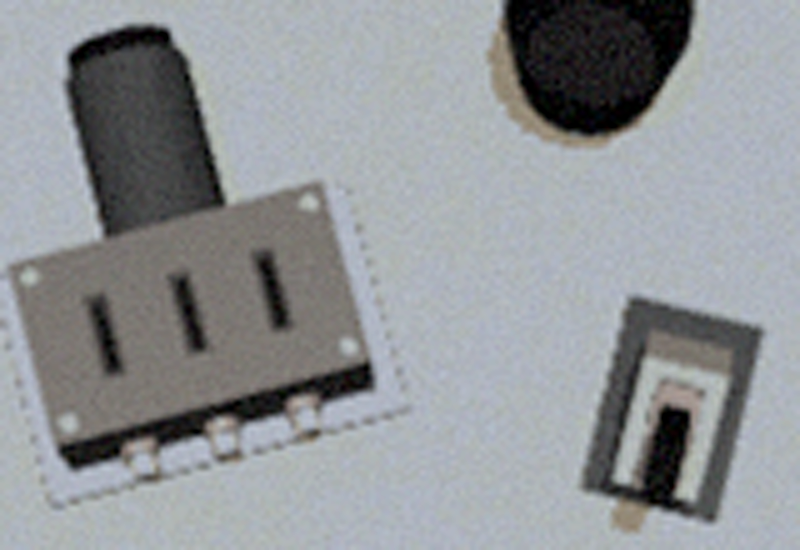

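View pics/sidec.png

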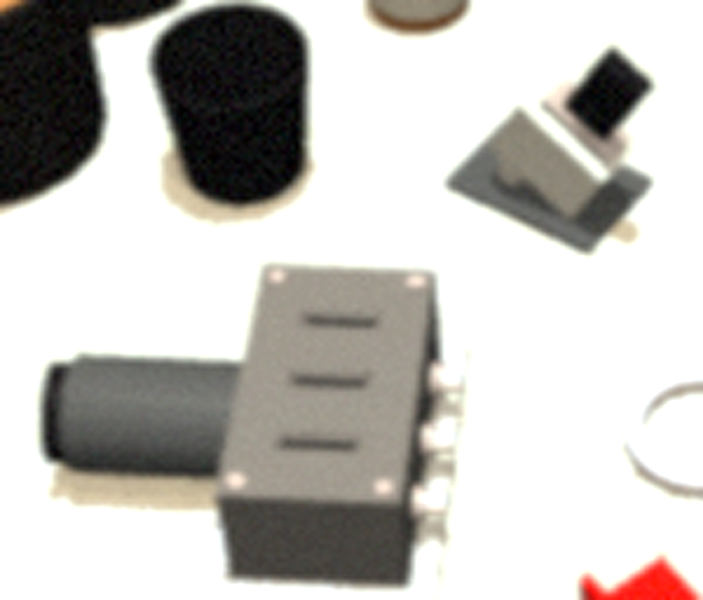

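The side view shows the pump's slots at crop (318,444), (330,381) and (340,321). The gauge, with its black grip, stands in the slanted stand at about (600,100). Next I'll triangulate these points and fit the poses.

```bash
cat > h.py <<'E'
from bench import *
import numpy as np, cv2
from scipy.optimize import least_squares
from scipy.spatial.transform import Rotation as Ro
C={n:camera_info(n) for n in("side","top")}
def P(n): c=C[n]; return c["mtx"]@np.c_[c["R"],c["t"]]
def T(p): p=(np.array(p,float)+.5)/5-.5; return p+[245,135]
def S(p): p=(np.array(p,float)+.5)/4.6875-.5; return p+[205,180]
def proj(n,X):
    h=P(n)@np.append(X,1); return h[:2]/h[2]
def tri(t,s):
    X=cv2.triangulatePoints(P("top"),P("side"),t.reshape(2,1),s.reshape(2,1)).ravel(); return X[:3]/X[3]
def pose(p): return Ro.from_euler('z',p[2]),np.array([p[0],p[1],0])
def fit(obs,x0,free_z=False):
    def f(p):
        R,t=pose(p); z=np.array([0,0,p[3] if free_z else 0])
        return np.concatenate([proj(n,R.apply(m)+t+z)-q for n,m,q in obs])
    r=least_squares(f,list(x0)+([0] if free_z else []),loss='soft_l1'); return r.x,f(r.x)
E
cat > m.py <<'E'
from h import *
np.set_printoptions(precision=4,suppress=True)
pump={(0,.045,.08):((105,335),(318,444)),(0,0,.08):((189,313),(329.5,381)),(0,-.045,.08):((273.5,290),(340,321)),
(.05,.085,.08):((10,267),(220,497)),(.05,-.085,.08):((322,182),(265,268)),(-.05,-.085,.08):((372,362),(434,272)),(-.05,.085,.08):((62,445),(410,500))}
obs=[]
for m,(t,s) in pump.items():
    print(m,tri(T(t),S(s))); obs+=[("top",m,T(t)),("side",m,S(s))]
for z in(False,True):
    p,r=fit(obs,[.7,.1,.2],z); print("pump",p,np.abs(r).max(),"\n",r.reshape(-1,4).round(1).tolist() if z else "")
# stand
a=np.radians(29); u=np.array([-np.sin(a),0,np.cos(a)]); v=np.array([np.cos(a),0,np.sin(a)])
mo=np.array([-.025,0,.068])
obs=[]
for m,t,s in [((.055,.0375,.006),(635,297),(447,183)),((-.055,.0375,.006),(583,490),(590,252)),((-.055,-.0375,.006),(715,522),(652,180)),((.055,-.0375,.006),(763,328),None)]:
    obs.append(("top",m,T(t)))
    if s: obs.append(("side",m,S(s))); print(m,tri(T(t),S(s)))
p,r=fit(obs,[.7,-.2,-.2]); print("stand foot",p,r.reshape(-1,2).round(1).tolist())
R,t0=pose(p)
# gauge grip, side view: corners of +y face; with slide s of the shoulder above the mouth
g=[((.018,.008,.07),(615,47)),((-.018,.008,.07),(652,85)),((-.018,.008,.008),(605,140)),((.018,.008,.008),(567,100))]
for s in(0,.003,.006):
    print(s,[ (proj("side",R.apply(mo+u*(s+q[2])+v*q[0]+np.array([0,q[1],0]))+t0)-S(w)).round(1).tolist() for q,w in g],
     [ ((proj("top",R.apply(mo+u*(s+q[2])+v*q[0]+np.array([0,q[1],0]))+t0)-[245,135])*5).round(0).tolist() for q in [(.018,.008,.07),(.018,-.008,.07),(-.018,.008,.07),(-.018,-.008,.07),(.018,.008,.008),(.018,-.008,.008)]])
E
python3 m.py
```

```text
(0, 0.045, 0.08) [0.5582 0.1234 0.0813]
(0, 0, 0.08) [0.5685 0.0796 0.0813]
(0, -0.045, 0.08) [0.5795 0.0355 0.0806]
(0.05, 0.085, 0.08) [0.5955 0.1722 0.081 ]
(0.05, -0.085, 0.08) [0.6364 0.0088 0.0798]
(-0.05, -0.085, 0.08) [ 0.5401 -0.0144  0.082 ]
(-0.05, 0.085, 0.08) [0.4989 0.1459 0.0827]
pump [0.5685 0.0785 0.2481] 1.4180593436431081 
 
pump [0.5682 0.0787 0.2481 0.0009] 1.3818521471201848 
 [[0.5, 0.6, 0.3, -0.2], [0.4, 0.3, 0.1, -0.2], [0.2, 0.2, -0.1, -0.2], [-0.3, 0.3, -0.8, 0.2], [0.1, -0.3, -0.6, -0.5], [0.6, -0.2, 0.1, -0.1], [-0.8, 1.1, -1.4, 1.1]]
(0.055, 0.0375, 0.006) [ 0.5877 -0.1574  0.0046]
(-0.055, 0.0375, 0.006) [ 0.4822 -0.125   0.0055]
(-0.055, -0.0375, 0.006) [ 0.4625 -0.1949  0.0073]
stand foot [ 0.5249 -0.1759 -0.2833] [[-0.8, -0.2], [-0.5, 0.1], [-0.2, -0.2], [-0.2, -0.0], [0.5, 0.3], [0.6, 0.0], [0.5, 0.2]]
0 [[-3.7, 2.5], [-2.0, 3.3], [-0.9, 1.6], [-2.1, 1.5]] [[657.0, 434.0], [688.0, 442.0], [639.0, 501.0], [670.0, 509.0], [663.0, 398.0], [693.0, 406.0]]
0.003 [[-3.3, 2.0], [-1.6, 2.8], [-0.5, 1.1], [-1.7, 1.1]] [[657.0, 436.0], [688.0, 444.0], [639.0, 503.0], [670.0, 511.0], [663.0, 400.0], [693.0, 407.0]]
0.006 [[-2.8, 1.5], [-1.1, 2.3], [-0.1, 0.6], [-1.3, 0.6]] [[656.0, 438.0], [688.0, 446.0], [639.0, 505.0], [670.0, 513.0], [662.0, 401.0], [693.0, 409.0]]
```

```bash
cat > ov.py <<'E'
from h import *
a=np.radians(29); u=np.array([-np.sin(a),0,np.cos(a)]); v=np.array([np.cos(a),0,np.sin(a)])
mo=np.array([-.025,0,.068]); R,t0=pose([.5249,-.1759,-.2833])
out=[]
for n,(x,y) in(("side",(300,180)),("top",(358,188))):
    im=cv2.imread(f"pics/{n}0.png")[y:y+57,x:x+44]
    im=cv2.convertScaleAbs(cv2.resize(im,None,fx=9,fy=9,interpolation=cv2.INTER_CUBIC),alpha=1.5)
    def pt(X): return tuple(int(i) for i in np.round((proj(n,X)-[x,y]+.5)*9))
    G=lambda q:R.apply(mo+u*q[2]+v*q[0]+np.array([0,q[1],0]))+t0
    def box(hx,hy,z0,z1,c):
        for z in(z0,z1):
            k=[pt(G((i*hx,j*hy,z))) for i,j in((1,1),(1,-1),(-1,-1),(-1,1))]
            cv2.polylines(im,[np.array(k)],True,c,1)
    box(.018,.008,.008,.07,(0,255,0)); box(.028,.012,0,.008,(0,0,255)); box(.035,.0225,-.001,0,(255,0,0))
    for i in range(0,60,10): cv2.putText(im,str(y+i),(0,i*9+6),0,.35,(0,128,255)); cv2.putText(im,str(x+i),(i*9,10),0,.35,(0,128,255))
    out.append(im)
cv2.imwrite("pics/ov.png",np.hstack(out))
E
python3 ov.py
```

```text
(no output)
```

View pics/ov.png

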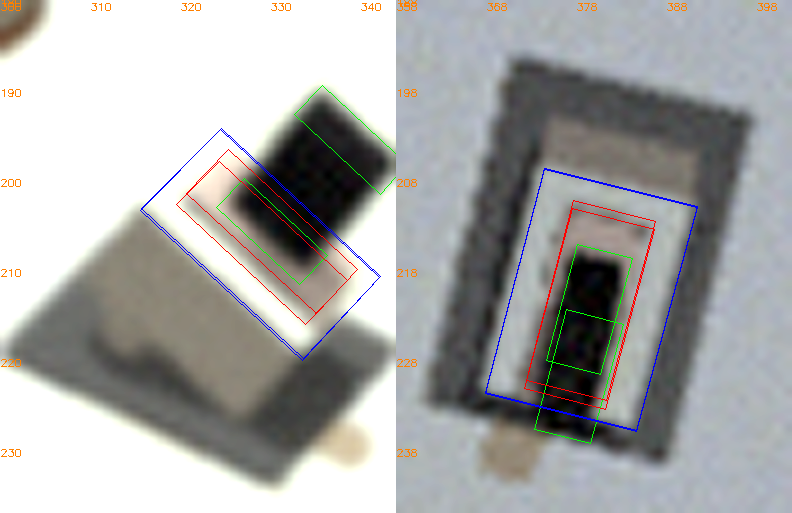

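```bash
cat > gf.py <<'E'
from h import *
from scipy.optimize import minimize
np.set_printoptions(precision=4,suppress=True)
a=np.radians(29); R0,t0=pose([.5249,-.1759,-.2833])
B=R0*Ro.from_euler('y',-a); O=R0.apply([-.025,0,.068])+t0   # gauge nominal frame
K=8; W=[("side",(318,184,30,36)),("top",(370,208,22,38))]
obs={}
for n,(x,y,w,h) in W:
    g=cv2.imread(f"pics/{n}0.png").max(2)[y:y+h,x:x+w].astype(float)
    print(n,np.percentile(g,[1,10,25,50]))
    obs[n]=np.clip((60-g)/45 if n=="side" else (45-g)/35,0,1)
box=np.array([(i*.018,j*.008,k) for i in(1,-1) for j in(1,-1) for k in(.008,.07)])
sd=np.array([.002,.002,.001,.05,.03,.05])
def ren(n,p,x,y,w,h):
    X=(B*Ro.from_rotvec(p[3:])).apply(box)+O+B.apply(p[:3])
    q=np.array([proj(n,k) for k in X])-[x,y]+.5
    hull=cv2.convexHull((q*K*16).astype(np.int32)); m=np.zeros((h*K,w*K),np.uint8)
    cv2.fillConvexPoly(m,hull,255,shift=4); return cv2.resize(cv2.GaussianBlur(m,(0,0),K*.5),(w,h),interpolation=cv2.INTER_AREA)/255
def cost(s):
    p=s*sd; return sum(((ren(n,p,*r)-obs[n])**2).sum() for n,r in W)+.5*(s**2).sum()
best=None
for k in range(4):
    s0=np.random.default_rng(k).normal(0,.7,6)
    r=minimize(cost,s0,method="Powell"); print(r.fun,r.x*sd*[1e3]*1)
    if best is None or r.fun<best.fun: best=r
print("nominal",cost(np.zeros(6)))
p=best.x*sd; Rg=B*Ro.from_rotvec(p[3:]); o=O+B.apply(p[:3])
print("origin",o,"x",Rg.apply([1,0,0]),"z",Rg.apply([0,0,1]),"g40",o+Rg.apply([0,0,.04]), "nominal",O,O+B.apply([0,0,.04]),B.apply([0,0,1]))
out=[]
for n,r in W: out.append(np.hstack([obs[n],ren(n,p,*r)]))
out=[cv2.resize(np.pad(i,((0,38-i.shape[0]),(0,0))),None,fx=7,fy=7,interpolation=0) for i in out]
cv2.imwrite("pics/gf.png",np.hstack(out)*255)
E
python3 gf.py
```

```text
side [  6.  20.  94. 170.]
top [ 0.  16.  54.  99.5]
77.01888425753596 [ -0.1978   0.8977  -0.1687 -21.2398 -10.3158  16.2203]
74.70310284319528 [ -0.5016  -0.4235   0.6477 -36.2224   0.5432  13.7669]
79.03406814910917 [ -1.1574  -1.8811  -0.2702 -67.1288  25.9394  38.968 ]
75.23095111435198 [ -0.2411   0.1363   0.5642 -33.1858   1.8658   9.8999]
nominal 92.58453010833964
origin [ 0.5001 -0.1691  0.0683] x [ 0.8439 -0.2314  0.4841] z [-0.4548  0.1701  0.8742] g40 [ 0.4819 -0.1623  0.1033] nominal [ 0.5009 -0.1689  0.068 ] [ 0.4823 -0.1635  0.103 ] [-0.4655  0.1355  0.8746][ WARN:0@9.780] global loadsave.cpp:1063 imwrite_ Unsupported depth image for selected encoder is fallbacked to CV_8U.
```

View pics/gf.png

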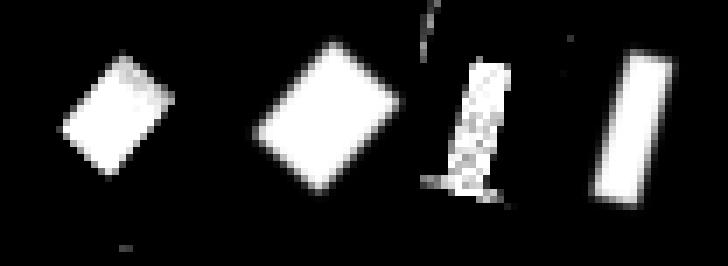

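```bash
sed -i 's|np.clip((60-g)/45 if n=="side" else (45-g)/35,0,1)|np.clip((115-g)/85 if n=="side" else (75-g)/60,0,1)|; s/(370,208,22,38)/(371,210,18,22)/; s/(318,184,30,36)/(320,186,26,29)/' gf.py; python3 gf.py 2>/dev/null
```

```text
side [  5.    14.    85.25 162.  ]
top [ 0.   10.   38.75 95.  ]
30.660426336190078 [ -0.5807  -0.0818   0.5159 -46.7324   0.5029  25.1708]
31.64803748063868 [ -1.5366  -0.159    0.1208 -46.7979  18.9517  19.3708]
31.724535569031424 [ -0.672   -0.6116   1.4606 -58.35     7.9273  38.08  ]
33.411727085499464 [ -0.3837   1.2363   0.2581 -19.8481  -7.8381  13.6749]
nominal 48.56377354863514
origin [ 0.5001 -0.1688  0.0682] x [ 0.847  -0.2204  0.4837] z [-0.452   0.1802  0.8736] g40 [ 0.4821 -0.1616  0.1031] nominal [ 0.5009 -0.1689  0.068 ] [ 0.4823 -0.1635  0.103 ] [-0.4655  0.1355  0.8746]
```

View pics/gf.png

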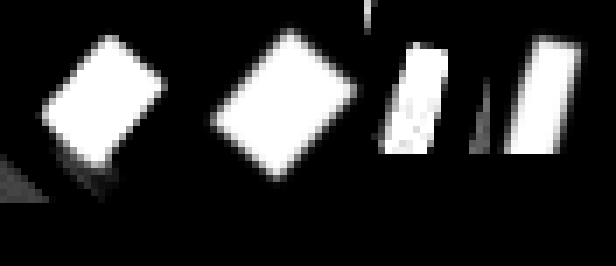

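```bash
cat > plan.py <<'E'
from h import *
np.set_printoptions(precision=4,suppress=True)
def cur():
    s=sense(); q=s["ee_rot"]; return np.array(s["eef_pos"]),Ro.from_quat([q[1],q[2],q[3],q[0]])
def rows(p1,R1,maxs=.025,maxr=.09,start=None,n=None):
    p,R=start or cur(); p0,R0=p,R; w=(R.inv()*R1).as_rotvec(); d=p1-p
    n=n or max(1,int(np.ceil(max(np.linalg.norm(d)/maxs,np.linalg.norm(w)/maxr)))); out=[]
    for i in range(1,n+1):
        tp=p0+d*i/n; tR=R0*Ro.from_rotvec(w*i/n)
        sh=np.round(R.inv().apply(tp-p)*100,2); tr=np.round((R.inv()*tR).as_rotvec(),3)
        p=p+R.apply(sh/100); R=R*Ro.from_rotvec(tr); out.append([sh.tolist(),tr.tolist()])
    for i in range(0,n,8): print(str(out[i:i+8]).replace(" ","").replace("-0.0,","0,"))
    return p,R
def frame(z,y):  # tool z, approx y
    z=np.array(z)/np.linalg.norm(z); y=np.array(y)-z*np.dot(y,z); y/=np.linalg.norm(y)
    return Ro.from_matrix(np.c_[np.cross(y,z),y,z])
a=np.radians(29); Rs,ts=pose([.5249,-.1759,-.2833]); Bs=Rs*Ro.from_euler('y',-a); O=np.array([.5005,-.1688,.068])
U=Bs.apply([0,0,1]); YG=Bs.apply([0,1,0])
RG=frame(-U,-YG)    # tool x = gauge x
E
python3 -c "
from plan import *
print(RG.as_matrix())
rows(O+U*.10,RG,maxr=.06)"
```

```text
[[ 0.8398 -0.2795  0.4655]
 [-0.2445 -0.9601 -0.1355]
 [ 0.4848 -0.     -0.8746]]
[[[1.77,-1.63,0.38],[-0.009,0.024,0.034]],[[1.7,-1.68,0.4],[-0.009,0.025,0.034]],[[1.63,-1.75,0.43],[-0.009,0.024,0.034]],[[1.56,-1.81,0.45],[-0.009,0.024,0.034]],[[1.49,-1.86,0.48],[-0.008,0.024,0.034]],[[1.41,-1.92,0.49],[-0.009,0.025,0.034]],[[1.34,-1.96,0.51],[-0.009,0.024,0.034]],[[1.25,-2.02,0.52],[-0.009,0.024,0.034]]]
[[[1.17,-2.06,0.54],[-0.009,0.025,0.034]],[[1.09,-2.1,0.54],[-0.009,0.024,0.034]],[[1.0,-2.15,0.55],[-0.009,0.024,0.034]],[[0.92,-2.18,0.55],[-0.009,0.024,0.034]],[[0.82,-2.22,0.55],[-0.009,0.025,0.034]],[[0.74,-2.25,0.56],[-0.009,0.024,0.034]],[[0.65,-2.27,0.54],[-0.008,0.024,0.034]],[[0.55,-2.31,0.55],[-0.009,0.024,0.034]]]
[[[0.47,-2.32,0.54],[-0.009,0.025,0.034]],[[0.37,-2.34,0.52],[-0.009,0.024,0.034]],[[0.28,-2.36,0.52],[-0.009,0.024,0.034]],[[0.19,-2.37,0.49],[-0.009,0.025,0.034]]]
```

Emit:
step_arm(commands=[[[1.8, -1.6, 0.4], [-0.009, 0.024, 0.034]], [[1.7, -1.7, 0.4], [-0.009, 0.024, 0.034]], [[1.6, -1.8, 0.4], [-0.009, 0.024, 0.034]], [[1.6, -1.8, 0.45], [-0.009, 0.024, 0.034]], [[1.5, -1.9, 0.5], [-0.009, 0.024, 0.034]], [[1.4, -1.9, 0.5], [-0.009, 0.024, 0.034]], [[1.3, -2.0, 0.5], [-0.009, 0.024, 0.034]], [[1.3, -2.0, 0.5], [-0.009, 0.024, 0.034]]], gripper=-1, force=60)

```text
clock: 0.77
eef_pos: [0.3384, -0.4174, 0.2003]
ee_rot: [0.015, 0.992, 0.068, 0.101]
force: [0.4, 0.5, 0.5]
gripper_width: 0.999
grasp_force: 0.0
```

Emit:
step_arm(commands=[[[1.2, -2.1, 0.5], [-0.009, 0.024, 0.034]], [[1.1, -2.1, 0.5], [-0.009, 0.024, 0.034]], [[1.0, -2.2, 0.5], [-0.009, 0.024, 0.034]], [[0.9, -2.2, 0.5], [-0.009, 0.024, 0.034]], [[0.8, -2.2, 0.5], [-0.009, 0.024, 0.034]], [[0.7, -2.2, 0.5], [-0.009, 0.024, 0.034]], [[0.6, -2.3, 0.5], [-0.009, 0.024, 0.034]], [[0.5, -2.3, 0.5], [-0.009, 0.024, 0.034]]])

```text
clock: 1.43
eef_pos: [0.4131, -0.2409, 0.1729]
ee_rot: [0.03, 0.977, -0.069, 0.199]
force: [-0.5, -0.3, -0.3]
gripper_width: 1.003
grasp_force: 0.0
```

```bash
python3 -c "
from plan import *
print(cur()[0],sense()['joint_pos'],sense()['clock'])
rows(O+U*.10,RG,maxr=.05)"
```

```text
[ 0.4131 -0.2409  0.1729] [-0.9047 -0.3459  2.2761  0.3197  0.9149  0.649 ] 1.4333
[[[0.5,-2.28,0.61],[-0.008,0.025,0.034]],[[0.4,-2.3,0.6],[-0.008,0.025,0.034]],[[0.31,-2.32,0.59],[-0.007,0.024,0.034]],[[0.21,-2.33,0.58],[-0.008,0.025,0.034]]]
```

Emit:
step_arm(commands=[[[0.5, -2.3, 0.6], [-0.008, 0.025, 0.034]], [[0.4, -2.3, 0.6], [-0.008, 0.025, 0.034]], [[0.3, -2.3, 0.6], [-0.008, 0.025, 0.034]], [[0.2, -2.3, 0.6], [-0.008, 0.025, 0.034]], [[0, 0, 0], [0, 0, 0]], [[0, 0, 0], [0, 0, 0]]])

```text
clock: 1.93
eef_pos: [0.4532, -0.1552, 0.1547]
ee_rot: [0.035, 0.959, -0.134, 0.247]
force: [-0.3, 0.1, 0.8]
gripper_width: 0.998
grasp_force: 0.0
```

```bash
python3 - <<'E'
from plan import *
p,R=cur(); print(p,O+U*.1,(R.inv()*RG).as_rotvec(),sense()['joint_pos'])
rows(O+U*.10,RG,n=1); rows(O+U*.023,RG,maxs=.012)
out=[]
for n,(x,y) in(("side",(285,165)),("top",(340,180))):
    im=camera(n)[y:y+75,x:x+65,::-1].copy(); out.append(cv2.convertScaleAbs(cv2.resize(im,None,fx=6,fy=6,interpolation=cv2.INTER_CUBIC),alpha=1.6))
cv2.imwrite("pics/pre.png",np.hstack(out))
E
```

```text
[ 0.4532 -0.1552  0.1547] [ 0.454  -0.1552  0.1555] [-0.001   0.0014  0.0047] [-0.6683 -0.3873  2.3632  0.2829  0.7128  1.0087]
[[[0.1,-0.02,-0.04],[-0.001,0.001,0.005]]]
[[[0.02,0,1.09],[0,0.0,0.001]],[[0.01,0,1.1],[0,0.0,0.0]],[[0.02,0,1.09],[0,0.001,0.001]],[[0.01,-0.01,1.1],[-0.001,0,0.001]],[[0.02,0.0,1.09],[0.0,0.0,0.0]],[[0.01,0,1.1],[0.0,0.0,0.001]],[[0.02,0,1.09],[0,0.0,0.001]]]
```

View pics/pre.png

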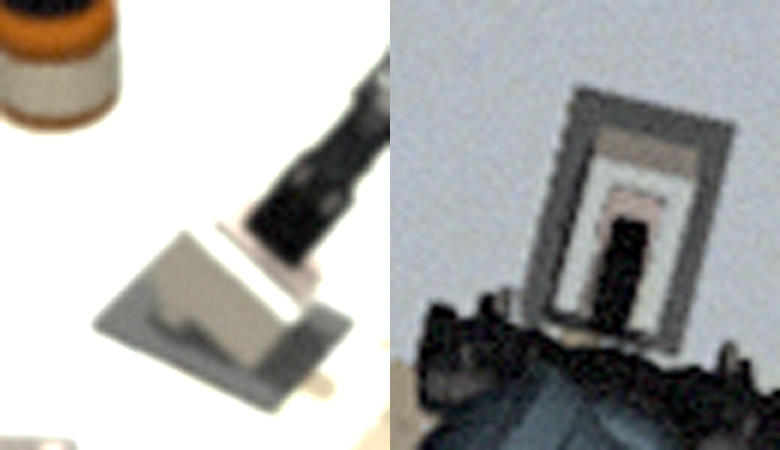

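The open fingers straddle the grip (top crop: fingers near x≈490 and 725, grip at ≈615). I'll go in and close.

Emit:
step_arm(commands=[[[0.1, 0, 1.1], [0, 0, 0.005]], [[0, 0, 1.1], [0, 0, 0]], [[0, 0, 1.1], [0, 0, 0]], [[0, 0, 1.1], [0, 0, 0]], [[0, 0, 1.1], [0, 0, 0]], [[0, 0, 1.1], [0, 0, 0]], [[0, 0, 1.1], [0, 0, 0]], [[0, 0, 0], [0, 0, 0]]])

```text
clock: 2.7
eef_pos: [0.4898, -0.1685, 0.0873]
ee_rot: [0.035, 0.958, -0.139, 0.247]
force: [0.3, 1.0, -0.0]
gripper_width: 0.997
grasp_force: 0.0
```

Emit:
step_arm(commands=[[[0, 0, 0], [0, 0, 0]], [[0, 0, 0], [0, 0, 0]], [[0, 0, 0], [0, 0, 0]], [[0, 0, 0], [0, 0, 0]], [[0, 0, 0], [0, 0, 0]], [[0, 0, 0], [0, 0, 0]], [[0, 0, 0], [0, 0, 0]], [[0, 0, 0], [0, 0, 0]]], gripper=1, force=60)

```text
clock: 3.37
eef_pos: [0.4904, -0.1675, 0.0891]
ee_rot: [0.035, 0.958, -0.138, 0.248]
force: [-3.0, 1.6, 5.0]
gripper_width: 0.178
grasp_force: 60.6
```

```bash
python3 - <<'E'
from plan import *
s=sense();p,R=cur(); print(p,O+U*.023,(R.inv()*RG).as_rotvec(),s['force'],s['moment'],s['grasp_force'],s['gripper_width'],R.inv().apply(p-O)*1000)
E
```

```text
[ 0.4904 -0.1675  0.0891] [ 0.4898 -0.1657  0.0881] [ 0.0007 -0.0006 -0.0025] [-3.0319  1.6301  4.973 ] [ 0.1183  0.4463 -0.0128] 60.58155298233032 0.17805915060236946 [  1.4579   1.6068 -23.349 ]
```

Emit:
step_arm(commands=[[[0, 0, -0.5], [0, 0, 0]], [[0, 0, -0.8], [0, 0, 0]], [[0, 0, -1.0], [0, 0, 0]], [[0, 0, -1.0], [0, 0, 0]], [[0, 0, -1.0], [0, 0, 0]], [[0, 0, -1.0], [0, 0, 0]], [[0, 0, -1.0], [0, 0, 0]], [[0, 0, 0], [0, 0, 0]]])

```text
clock: 4.03
eef_pos: [0.4607, -0.1588, 0.1449]
ee_rot: [0.036, 0.958, -0.138, 0.249]
force: [-0.3, -1.1, -3.3]
gripper_width: 0.181
grasp_force: 59.8
```

```bash
cat >> plan.py <<'E'
PP=np.array([.5685,.079]); YAW=.2481
RP=frame([0,0,-1],[np.sin(YAW),-np.cos(YAW),0])
def slot(k,h): # k=+1 left,0,-1 right; TCP with gauge origin h above slot mouth
    return np.array([PP[0]-np.sin(YAW)*.045*k,PP[1]+np.cos(YAW)*.045*k,.08+h+.0235])
E
python3 - <<'E'
from plan import *
s=sense();print(s['force'],s['grasp_force'],s['gripper_width'],s['joint_pos'])
p,R=cur()
st=rows(p+np.array([-.01,0,.07]),R,maxs=.02)
print("to right slot, h .09"); rows(slot(-1,.10),RP,start=st,maxs=.02,maxr=.06)
E
```

```text
[-0.3489 -1.0798 -3.3265] 59.7736519575119 0.18056634235214894 [-0.6622 -0.3412  2.3518  0.2903  0.6742  1.0091]
[[[0.64,0.07,-1.65],[0.0,0.0,0.0]],[[0.64,0.07,-1.64],[0.0,0.0,0.0]],[[0.64,0.07,-1.65],[0.0,0.0,0.0]],[[0.65,0.07,-1.64],[0.0,0.0,0.0]]]
to right slot, h .09
[[[0.42,-1.71,0.33],[0.01,-0.038,-0.04]],[[0.5,-1.69,0.34],[0.011,-0.038,-0.04]],[[0.58,-1.67,0.33],[0.01,-0.038,-0.041]],[[0.66,-1.64,0.32],[0.011,-0.038,-0.04]],[[0.74,-1.6,0.32],[0.01,-0.039,-0.04]],[[0.81,-1.57,0.3],[0.011,-0.038,-0.04]],[[0.89,-1.53,0.29],[0.01,-0.038,-0.04]],[[0.96,-1.5,0.26],[0.01,-0.038,-0.04]]]
[[[1.02,-1.45,0.25],[0.011,-0.038,-0.041]],[[1.1,-1.41,0.21],[0.01,-0.038,-0.04]],[[1.15,-1.36,0.19],[0.011,-0.038,-0.04]],[[1.22,-1.31,0.16],[0.01,-0.038,-0.04]],[[1.27,-1.25,0.13],[0.01,-0.039,-0.04]]]
```

Emit:
step_arm(commands=[[[0.6, 0.1, -1.6], [0, 0, 0]], [[0.6, 0.1, -1.7], [0, 0, 0]], [[0.7, 0, -1.6], [0, 0, 0]], [[0.7, 0.1, -1.7], [0, 0, 0]], [[0.4, -1.7, 0.3], [0.01, -0.038, -0.04]], [[0.5, -1.7, 0.3], [0.01, -0.038, -0.04]], [[0.6, -1.7, 0.3], [0.01, -0.038, -0.04]], [[0.7, -1.6, 0.3], [0.01, -0.038, -0.04]]])

```text
clock: 4.7
eef_pos: [0.4905, -0.0985, 0.2109]
ee_rot: [0.025, 0.983, -0.058, 0.172]
force: [-0.1, 0.6, -1.6]
gripper_width: 0.182
grasp_force: 59.7
```

Emit:
step_arm(commands=[[[0.7, -1.6, 0.3], [0.01, -0.038, -0.04]], [[0.8, -1.6, 0.3], [0.01, -0.038, -0.04]], [[0.9, -1.5, 0.3], [0.01, -0.038, -0.04]], [[1.0, -1.5, 0.3], [0.01, -0.038, -0.04]], [[1.0, -1.5, 0.3], [0.01, -0.038, -0.04]], [[1.1, -1.4, 0.2], [0.01, -0.038, -0.04]], [[1.2, -1.4, 0.2], [0.01, -0.038, -0.04]], [[1.2, -1.3, 0.2], [0.01, -0.038, -0.04]]])

```text
clock: 5.37
eef_pos: [0.5706, 0.0216, 0.202]
ee_rot: [0.004, 0.995, 0.103, 0.018]
force: [0.1, 0.1, -2.1]
gripper_width: 0.179
grasp_force: 59.7
```

Emit:
step_arm(commands=[[[1.3, -1.2, 0.1], [0.01, -0.038, -0.04]], [[0, 0, 0], [0, 0, 0]], [[0, 0, 0], [0, 0, 0]]])

```text
clock: 5.62
eef_pos: [0.5808, 0.0356, 0.2012]
ee_rot: [0.002, 0.992, 0.122, -0.001]
force: [0.1, 0.9, -1.5]
gripper_width: 0.18
grasp_force: 59.6
```

```bash
python3 - <<'E'
from plan import *
s=sense();print(s['force'],s['moment'],s['grasp_force'],s['gripper_width'])
rows(slot(-1,.10),RP)
p,R=cur(); print(p,(R.inv()*RP).as_rotvec())
out=[]
for n,(x,y) in(("side",(225,165)),("top",(270,130))):
    full=camera(n); cv2.imwrite(f"pics/f_{n}.png",full[:,:,::-1])
    im=full[y:y+100,x:x+80,::-1].copy(); im=cv2.convertScaleAbs(cv2.resize(im,None,fx=5,fy=5,interpolation=cv2.INTER_CUBIC),alpha=1.7)
    G=lambda q:p+R.apply([q[0],-q[1],-(q[2]-.0235)])
    def pt(X): return tuple(int(i) for i in np.round((proj(n,X)-[x,y]+.5)*5))
    for hx,hy,z,c in((.018,.002,-.042,(0,255,0)),(.018,.002,0,(0,255,0)),(.028,.012,0,(0,0,255)),(.028,.012,.008,(0,0,255))):
        cv2.polylines(im,[np.array([pt(G((i*hx,j*hy,z))) for i,j in((1,1),(1,-1),(-1,-1),(-1,1))])],True,c,1)
    out.append(im)
cv2.imwrite("pics/hand.png",np.hstack(out))
E
```

```text
[ 0.0948  0.9477 -1.5269] [-0.026  -0.0187  0.0142] 59.61390495300293 0.17980065770760145
[[[-0.12,-0.01,-0.23],[0.003,0.002,-0.003]]]
[0.5808 0.0356 0.2012] [ 0.0029  0.0023 -0.0028]
```

View pics/hand.png

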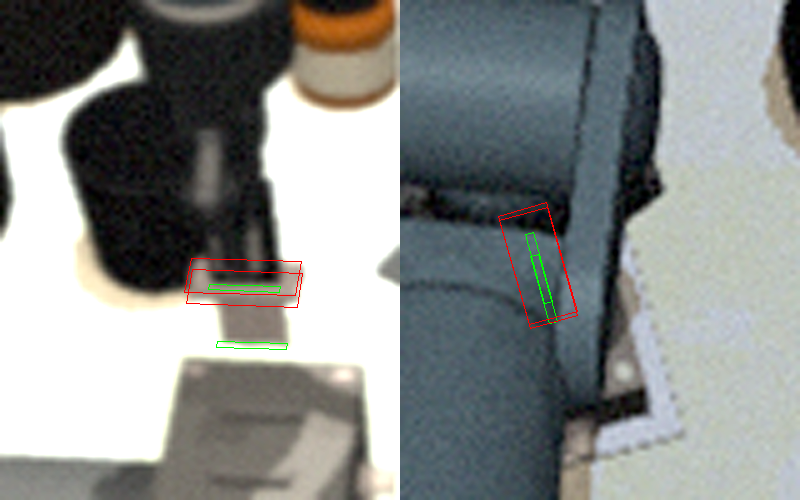

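Emit:
step_arm(commands=[[[-0.07, 0, 0.5], [0.003, 0.002, -0.003]], [[0, 0, 1.0], [0, 0, 0]], [[0, 0, 1.2], [0, 0, 0]], [[0, 0, 1.2], [0, 0, 0]], [[0, 0, 0.8], [0, 0, 0]], [[0, 0, 0.4], [0, 0, 0]], [[0, 0, 0], [0, 0, 0]], [[0, 0, 0], [0, 0, 0]]])

```text
clock: 6.38
eef_pos: [0.5802, 0.0348, 0.1515]
ee_rot: [0.0, 0.992, 0.123, 0.001]
force: [1.0, 0.0, -1.5]
gripper_width: 0.177
grasp_force: 59.6
```

```bash
python3 - <<'E'
from plan import *
s=sense();print(s['force'],s['moment'])
p,R=cur(); print(p,slot(-1,.042),(R.inv()*RP).as_rotvec())
rows(slot(-1,.042),RP,n=1)
E
```

```text
[ 0.9575  0.0301 -1.5404] [0.0398 0.0031 0.0211]
[0.5802 0.0348 0.1515] [0.5796 0.0354 0.1455] [ 0.0003 -0.0012 -0.0008]
[[[-0.05,-0.07,0.6],[0.0,-0.001,-0.001]]]
```

Emit:
step_arm(commands=[[[0, -0.06, 0.2], [0, 0, 0]], [[0, 0, 0.3], [0, 0, 0]], [[0, 0, 0.2], [0, 0, 0]], [[0, 0, 0.2], [0, 0, 0]], [[0, 0, 0.1], [0, 0, 0]], [[0, 0, 0.1], [0, 0, 0]], [[0, 0, 0], [0, 0, 0]]])

```text
clock: 6.97
eef_pos: [0.5802, 0.0354, 0.1406]
ee_rot: [0.0, 0.992, 0.123, 0.001]
force: [0.3, 0.1, -3.1]
gripper_width: 0.179
grasp_force: 59.7
```

Emit:
step_arm(commands=[[[0, 0, 0.2], [0, 0, 0]], [[0, 0, 0.2], [0, 0, 0]], [[0, 0, 0.2], [0, 0, 0]], [[0, 0, 0.2], [0, 0, 0]], [[0, 0, 0.2], [0, 0, 0]], [[0, 0, 0], [0, 0, 0]]])

```text
clock: 7.47
eef_pos: [0.5801, 0.0354, 0.1303]
ee_rot: [0.0, 0.992, 0.123, 0.001]
force: [1.8, 0.8, -2.9]
gripper_width: 0.18
grasp_force: 59.8
```

Emit:
step_arm(commands=[[[0, 0, 0.15], [0, 0, 0]], [[0, 0, 0.15], [0, 0, 0]], [[0, 0, 0.1], [0, 0, 0]], [[0, 0, 0.1], [0, 0, 0]], [[0, 0, 0], [0, 0, 0]]])

```text
clock: 7.88
eef_pos: [0.5803, 0.0354, 0.1261]
ee_rot: [0.0, 0.992, 0.123, 0.001]
force: [0.0, 0.5, 1.8]
gripper_width: 0.178
grasp_force: 60.4
```

Emit:
step_arm(commands=[[[0, 0, 0.1], [0, 0, 0]], [[0, 0, 0.1], [0, 0, 0]], [[0, 0, 0], [0, 0, 0]]])

```text
clock: 8.13
eef_pos: [0.5806, 0.0354, 0.126]
ee_rot: [0.0, 0.992, 0.123, 0.001]
force: [-5.5, 0.3, 11.2]
gripper_width: 0.18
grasp_force: 61.8
```

Right channel: stopped at 20 mm, so a roller is there. On to the middle channel.

Emit:
step_arm(commands=[[[0, 0, -0.8], [0, 0, 0]], [[0, 0, -1.2], [0, 0, 0]], [[0, 0, -1.4], [0, 0, 0]], [[0, -1.0, 0], [0, 0, 0]], [[0, -2.0, 0], [0, 0, 0]], [[0, -1.5, 0], [0, 0, 0]], [[0, 0, 0], [0, 0, 0]], [[0, 0, 0], [0, 0, 0]]])

```text
clock: 8.8
eef_pos: [0.5681, 0.08, 0.1571]
ee_rot: [0.0, 0.992, 0.124, 0.0]
force: [-0.2, -0.1, -1.9]
gripper_width: 0.18
grasp_force: 59.6
```

```bash
python3 - <<'E'
from plan import *
s=sense();print(s['force'],s['moment'])
p,R=cur(); print(p,(R.inv()*RP).as_rotvec())
t=np.array([.5802,.0354,.146])+[-np.sin(YAW)*.045,np.cos(YAW)*.045,0]; print(t)
rows(t,RP,n=1)
E
```

```text
[-0.2285 -0.1404 -1.8698] [ 0.0135  0.0587 -0.0323]
[0.5681 0.08   0.1571] [ 0.0003 -0.      0.0009]
[0.5691 0.079  0.146 ]
[[[0.08,0.12,1.11],[0.0,0,0.001]]]
```

Emit:
step_arm(commands=[[[0.08, 0.12, 0.3], [0, 0, 0]], [[0, 0, 0.4], [0, 0, 0]], [[0, 0, 0.3], [0, 0, 0]], [[0, 0, 0.2], [0, 0, 0]], [[0, 0, 0.2], [0, 0, 0]], [[0, 0, 0.2], [0, 0, 0]], [[0, 0, 0], [0, 0, 0]]])

```text
clock: 9.38
eef_pos: [0.57, 0.0779, 0.1411]
ee_rot: [0.0, 0.992, 0.123, 0.001]
force: [0.1, -0.1, -2.7]
gripper_width: 0.18
grasp_force: 59.8
```

Emit:
step_arm(commands=[[[0, 0, 0.2], [0, 0, 0]], [[0, 0, 0.2], [0, 0, 0]], [[0, 0, 0.2], [0, 0, 0]], [[0, 0, 0.2], [0, 0, 0]], [[0, 0, 0.2], [0, 0, 0]], [[0, 0, 0], [0, 0, 0]]])

```text
clock: 9.88
eef_pos: [0.57, 0.0781, 0.1311]
ee_rot: [0.0, 0.992, 0.123, 0.001]
force: [-0.2, -0.7, -2.5]
gripper_width: 0.178
grasp_force: 59.8
```

Emit:
step_arm(commands=[[[0, 0, 0.15], [0, 0, 0]], [[0, 0, 0.15], [0, 0, 0]], [[0, 0, 0.1], [0, 0, 0]], [[0, 0, 0.1], [0, 0, 0]], [[0, 0, 0], [0, 0, 0]]])

```text
clock: 10.3
eef_pos: [0.57, 0.0781, 0.1264]
ee_rot: [0.0, 0.992, 0.123, 0.001]
force: [-0.5, -0.1, -1.6]
gripper_width: 0.181
grasp_force: 59.8
```

Emit:
step_arm(commands=[[[0, 0, 0.1], [0, 0, 0]], [[0, 0, 0.1], [0, 0, 0]], [[0, 0, 0.1], [0, 0, 0]], [[0, 0, 0], [0, 0, 0]]])

```text
clock: 10.63
eef_pos: [0.5706, 0.0781, 0.126]
ee_rot: [0.0, 0.992, 0.123, 0.001]
force: [-6.1, 0.4, 10.0]
gripper_width: 0.18
grasp_force: 61.7
```

Middle channel: stopped at the same depth. That leaves the left one.

Emit:
step_arm(commands=[[[0, 0, -0.8], [0, 0, 0]], [[0, 0, -1.2], [0, 0, 0]], [[0, 0, -1.4], [0, 0, 0]], [[0, -1.0, 0], [0, 0, 0]], [[0, -2.0, 0], [0, 0, 0]], [[0, -1.5, 0], [0, 0, 0]], [[0, 0, 0], [0, 0, 0]], [[0, 0, 0], [0, 0, 0]]])

```text
clock: 11.3
eef_pos: [0.5585, 0.1226, 0.1573]
ee_rot: [0.0, 0.992, 0.124, 0.0]
force: [0.1, -0.3, -0.9]
gripper_width: 0.183
grasp_force: 59.6
```

```bash
python3 - <<'E'
from plan import *
p,R=cur(); print(p,(R.inv()*RP).as_rotvec())
t=np.array([.5696,.0786,.146])+[-np.sin(YAW)*.045,np.cos(YAW)*.045,0]; print(t)
rows(t,RP,n=1)
E
```

```text
[0.5585 0.1226 0.1573] [ 0.0005 -0.0009  0.001 ]
[0.5585 0.1222 0.146 ]
[[[-0.01,0.04,1.13],[0.0,-0.001,0.001]]]
```

Emit:
step_arm(commands=[[[0, 0.04, 0.3], [0, 0, 0]], [[0, 0, 0.4], [0, 0, 0]], [[0, 0, 0.3], [0, 0, 0]], [[0, 0, 0.2], [0, 0, 0]], [[0, 0, 0.2], [0, 0, 0]], [[0, 0, 0.2], [0, 0, 0]], [[0, 0, 0], [0, 0, 0]]])

```text
clock: 11.88
eef_pos: [0.5593, 0.1211, 0.1412]
ee_rot: [0.0, 0.992, 0.123, 0.001]
force: [1.2, -0.6, -2.2]
gripper_width: 0.183
grasp_force: 59.7
```

Emit:
step_arm(commands=[[[0, 0, 0.2], [0, 0, 0]], [[0, 0, 0.2], [0, 0, 0]], [[0, 0, 0.2], [0, 0, 0]], [[0, 0, 0.2], [0, 0, 0]], [[0, 0, 0.2], [0, 0, 0]], [[0, 0, 0], [0, 0, 0]]])

```text
clock: 12.38
eef_pos: [0.5593, 0.1213, 0.1313]
ee_rot: [0.0, 0.992, 0.123, 0.001]
force: [1.3, -0.4, -2.9]
gripper_width: 0.184
grasp_force: 59.7
```

Emit:
step_arm(commands=[[[0, 0, 0.15], [0, 0, 0]], [[0, 0, 0.15], [0, 0, 0]], [[0, 0, 0.1], [0, 0, 0]], [[0, 0, 0.1], [0, 0, 0]], [[0, 0, 0.1], [0, 0, 0]], [[0, 0, 0.1], [0, 0, 0]], [[0, 0, 0], [0, 0, 0]]])

```text
clock: 12.97
eef_pos: [0.5593, 0.1213, 0.1245]
ee_rot: [0.0, 0.992, 0.123, 0.001]
force: [2.6, 0.2, -2.5]
gripper_width: 0.183
grasp_force: 59.7
```

Past 20 mm with no resistance. I'll go on down towards a TCP height of about 0.104.

Emit:
step_arm(commands=[[[0, 0, 0.2], [0, 0, 0]], [[0, 0, 0.2], [0, 0, 0]], [[0, 0, 0.2], [0, 0, 0]], [[0, 0, 0.2], [0, 0, 0]], [[0, 0, 0.2], [0, 0, 0]], [[0, 0, 0.2], [0, 0, 0]], [[0, 0, 0.2], [0, 0, 0]], [[0, 0, 0], [0, 0, 0]]])

```text
clock: 13.63
eef_pos: [0.5592, 0.1213, 0.1102]
ee_rot: [0.0, 0.992, 0.123, 0.001]
force: [2.7, -0.2, -2.8]
gripper_width: 0.18
grasp_force: 59.7
```

Emit:
step_arm(commands=[[[0, 0, 0.15], [0, 0, 0]], [[0, 0, 0.15], [0, 0, 0]], [[0, 0, 0.1], [0, 0, 0]], [[0, 0, 0.1], [0, 0, 0]], [[0, 0, 0], [0, 0, 0]]])

```text
clock: 14.05
eef_pos: [0.5593, 0.1213, 0.1055]
ee_rot: [0.0, 0.992, 0.123, 0.001]
force: [2.4, 0.5, -2.8]
gripper_width: 0.181
grasp_force: 59.7
```

Emit:
step_arm(commands=[[[0, 0, 0.1], [0, 0, 0]], [[0, 0, 0.1], [0, 0, 0]], [[0, 0, 0.1], [0, 0, 0]], [[0, 0, 0], [0, 0, 0]]])

```text
clock: 14.38
eef_pos: [0.5594, 0.1213, 0.1042]
ee_rot: [0.0, 0.992, 0.123, 0.0]
force: [-3.5, 0.3, 7.5]
gripper_width: 0.174
grasp_force: 61.3
```

Emit:
step_arm(commands=[[[0, 0, 0.1], [0, 0, 0]], [[0, 0, 0.05], [0, 0, 0]], [[0, 0, 0], [0, 0, 0]], [[0, 0, 0], [0, 0, 0]]])

```text
clock: 14.72
eef_pos: [0.5595, 0.1213, 0.1041]
ee_rot: [0.0, 0.992, 0.124, 0.0]
force: [-8.6, -1.8, 17.6]
gripper_width: 0.179
grasp_force: 62.6
```

Emit:
step_arm(commands=[[[0, 0, -0.15], [0, 0, 0]], [[0, 0, 0], [0, 0, 0]]])

```text
clock: 14.88
eef_pos: [0.5595, 0.1213, 0.1042]
ee_rot: [0.0, 0.992, 0.123, 0.001]
force: [-3.7, 0.1, 8.9]
gripper_width: 0.181
grasp_force: 61.5
```

Emit:
step_arm(commands=[[[0, 0, 0], [0, 0, 0]], [[0, 0, 0], [0, 0, 0]], [[0, 0, 0], [0, 0, 0]], [[0, 0, 0], [0, 0, 0]], [[0, 0, 0], [0, 0, 0]], [[0, 0, 0], [0, 0, 0]], [[0, 0, 0], [0, 0, 0]], [[0, 0, 0], [0, 0, 0]]], gripper=-1)

```text
clock: 15.55
eef_pos: [0.5592, 0.1213, 0.1026]
ee_rot: [0.0, 0.992, 0.123, 0.001]
force: [0.0, -0.2, -0.1]
gripper_width: 0.999
grasp_force: 0.0
```

Emit:
step_arm(commands=[[[0, 0, -0.5], [0, 0, 0]], [[0, 0, -1.0], [0, 0, 0]], [[0, 0, -1.5], [0, 0, 0]], [[0, 0, -2.0], [0, 0, 0]], [[0, 0, -2.0], [0, 0, 0]], [[0, 0, -2.0], [0, 0, 0]], [[0, 0, -2.0], [0, 0, 0]], [[0, 0, -2.0], [0, 0, 0]]])

```text
clock: 16.22
eef_pos: [0.5592, 0.1213, 0.2349]
ee_rot: [0.0, 0.992, 0.123, 0.001]
force: [0.5, -0.4, -0.1]
gripper_width: 1.003
grasp_force: 0.0
```

Emit:
step_arm(commands=[[[-2.0, 0, -1.0], [0, 0, 0]], [[-2.0, 0, 0], [0, 0, 0]], [[-2.0, 0, 0], [0, 0, 0]], [[-2.0, 0, 0], [0, 0, 0]], [[-2.0, 0, 0], [0, 0, 0]], [[0, 0, 0], [0, 0, 0]], [[0, 0, 0], [0, 0, 0]]])

```text
clock: 16.8
eef_pos: [0.462, 0.0968, 0.2436]
ee_rot: [0.0, 0.992, 0.123, 0.002]
force: [0.8, 0.2, 0.3]
gripper_width: 0.998
grasp_force: 0.0
```

```bash
python3 - <<'E'
from plan import *
out=[]
for n,(x,y) in(("side",(225,200)),("top",(235,120))):
    im=camera(n)[y:y+115,x:x+78,::-1].copy(); out.append(cv2.convertScaleAbs(cv2.resize(im,None,fx=5,fy=5,interpolation=cv2.INTER_CUBIC),alpha=1.6))
cv2.imwrite("pics/end.png",np.hstack(out)); print(sense()['force'],sense()['clock'])
E
```

```text
[-0.6795  0.6197  0.2116] 16.9
```

View pics/end.png

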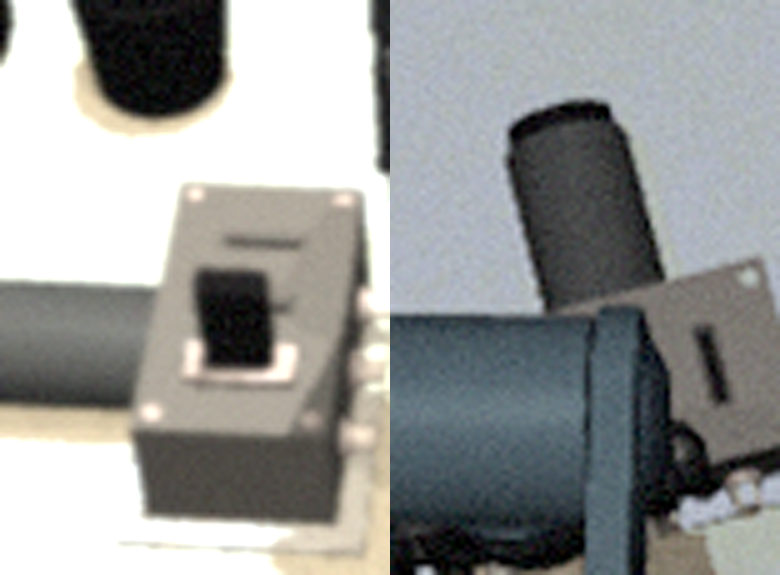

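The gauge stands upright in the left slot, its shoulder flat on the pump top (side crop 240,360), and the gripper is clear of it.

```bash
python3 -c "
from bench import *
print(sign_off())"
```

```text
the job is handed in; nothing more can be done
None
```

The left slot (pump y = +45 mm) is the worn channel: the gauge is pressed fully home and left standing there, after rollers stopped it at 20 mm in the right and middle slots, and the job was handed in at about 17 s.

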